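# Slide the circuit board home in its holder and lock it

### The job

With the fingertips, push the circuit board along the rails of the board holder, towards the swing clip, until you feel it drop fully into the locating notches. Then push the clip round, as far as it goes, so that it lies over the board's edge and locks it in. The board is only pushed, never lifted off its rails, and the other things on the bench stay where they are; let go of everything at the end.

Things in the scene. Friction and masses are not known exactly. Their poses are not given: they have to be found in the camera images.
- holder: Board holder fixed to the bench; origin on the bench top, +x = sliding direction, z up. Two rails along x from -170 to 140 mm, 26 mm wide, centred at y = +-40, top at z = 35; open between them down to z = 10. Blue side guides outside (inner faces y = +-56.5, top z = 55) leave the board 1.5 mm play a side. Behind the board nothing stands above z = 35 between the guides. Clip post at x = 165, y = 0.
- seat (a point): Where board lies when home: holder x = 60 mm, y = 0, z = 29; axes as the holder's. The rails have four notches, 15 mm long, 6 mm deep, one for each foot: at holder x = 110 in the rails' inner halves (front feet) and x = 10 in their outer halves (rear feet), so all feet drop 6 mm together, only at home. There the board has 3.5 mm play along x, then meets the notch ends hard.
- board: Loose green circuit board, 0.26-0.5 kg, 130 mm (x, along holder x) by 110 mm (y), plate 4 mm. Origin at its centre, level with the undersides of its four round feet (8 mm; plate from 10 to 14 mm above). Origin is at 35 mm on the rails, 29 mm when home. Starts 70-150 mm short of home, slides with 1-4 N. Parts up to z = 34 at x -31 to 28 mm; ahead of x = 28 nothing above z = 16.
- push_face (a point): Centre of the board's flat trailing end face (plate edge and black terminal block, flush), at board x = -65 mm, y = 0, z = 19; the face is 70 mm wide and reaches 9 mm below and above this point. Its x axis points in the sliding direction.
- clip (a joint): Swing clip: flat steel arm on a vertical pivot. 0 = open, arm along holder +y; grows counter-clockwise from above to its stop at 1.6 rad, arm along holder -x over the board's front edge. Starts at 0-0.35, needs 1-2 N at the peg, stays where left. Arm 14 mm wide, reaches 62 mm, z = 45.5 to 53.5 mm over the bench: 2.5 mm above a board at home, but blocked by one that has not dropped.
- clip_pivot (a point): The clip's pivot axis, on the holder at x = 165 mm, y = 0, z = 45.5 mm; axes as the holder's.
- clip_peg (a point): Middle of the upright black thumb peg on the clip arm, 52 mm from the pivot; the peg is 12 mm across and stands from 53.5 to 77.5 mm above the bench.
- flux_jar: Bystander, to be left where it is: small closed jar, 44 mm across, 50 mm tall; origin at the centre of its underside.
- spool: Bystander, to be left where it is: grey solder spool standing on its flange, 52 mm across, 38 mm tall; origin at the centre of its underside.
- screwdriver: Bystander, to be left where it is: screwdriver lying down, 160 mm long.
- parts_cup: Bystander, to be left where it is: small black open dish, 56 mm across, 30 mm tall; origin at the centre of its underside.
- mouse: Bystander, to be left where it is: black computer mouse, 100 x 58 x 32 mm; origin at the centre of its underside.
- meter: Bystander, to be left where it is: yellow multimeter lying on its back, 150 x 80 x 42 mm; origin at the centre of its underside.
- heatsink: Bystander, to be left where it is: finned aluminium heatsink, 60 x 50 x 25 mm; origin at the centre of its underside.
There are look-alikes about, which are no part of the job. Of the things like the board, leave any that is pink or red; of the rest the larger one is meant.

How it is judged:
By the outcome, as a careful person would: the job done as asked, in the order asked, and still so for the second after the job is handed in, with the robot touching nothing.
It also fails if it takes over 54 s, if anything falls off the work surface, if the arm or the gripper's body presses on something with over 40 N, if the wrist force passes 120 N, or if a joint passes its speed limit or range.

### The arm

A 6-joint arm with a two-finger parallel gripper is mounted at the origin on the work surface. World frame = base frame: x ahead of the robot, y to its left, z up, the work surface at z = 0. Lengths are in m, angles in rad, forces in N, time in s.
With the tool pointing down it reaches from about 0.35 to 0.775 m from the base axis. Payload 7.3 kg.
Tool frame: the origin (TCP) lies at the centre of the arm's flange, where the gripper is bolted on; the fingertips stand 178 mm ahead of it and the grasp point (between the pads) lies 159 mm ahead of it; z points along the fingers, y is the line along which they close (so a half turn about z gives the same grasp; the last joint's range is limited). The gripper opens to 92 mm and grips with 3 to 60 N. Pads are 19 mm wide; open, the fingers measure 130 mm over their backs; the gripper's body (75 mm by 190 mm) begins 47 mm behind the grasp point.
Start: joints at [-1.288, 0.342, 1.524, -0, 1.275, -0.146], TCP at [0.218, -0.477, 0.405] pointing down, gripper open.
Joint ranges: [-2.53, 2.53], [-0.77, 2.02], [0.04, 2.7], [-1, 4.14], [0.28, 2.66], [-3.11, 3.11]. Speed limits (rad/s): [2.57, 2.57, 3.14, 3.14, 3.14, 3.14].

### API

Orientations are given as [roll, pitch, yaw] about the fixed x, y, z axes, in that order (R = Rz(yaw) Ry(pitch) Rx(roll)).
In Python, from cell import telemetry, vision, ticket gives the robot as it stands.
- The arm moves only by the shell command python3 -m crank 'ROWS' [FORCE]. ROWS is JSON, a list of rows, each a list of 5 numbers: the gripper command: -1 is shut, 1 is fully open, values between are in proportion, then the shift along the tool's x, y, z in mm, then the turn about the tool's z in rad. In form: [[fingers, dx, dy, dz, roll], ...]. A call has 1 to 12 rows; each row is the pose to reach, as a shift and turn from the pose commanded when the call began, along the tool's axes at that moment; what a row does not reach only later rows make up. A row lasts 1/12 s, in which the tool goes at most 41.7 mm and 7.16 degrees, less where a joint would pass 70% of its speed; a pose out of reach is approached as far as the arm can. A call with a gripper value outside its range is refused whole. The fingers move at their own pace and stop on an object; FORCE is the grip in N (left out, the last holds). Time passes only in rows, so rows that repeat a pose let the fingers close. It gives the time, the measured TCP pose, the force, the opening and the grip force at its end, in the units of the state.
- telemetry.observe(): the state, without advancing time (a new reading comes with each control period).
- vision.read_camera(name): name is "scene" or "top"; returns (picture, depth): 420x560x3 uint8, red, green, blue; 420x560 float32, m along the optical axis (not along the pixel's ray), 0 where there is no reading.
- vision.get_calibration(name): a dict with "camera_matrix" (3x3 intrinsics, pixels), "rvec" (rotation vector, rad) and "tvec" (3), from world to camera coordinates, as OpenCV has them. Camera axes: x right, y down, z forward; pixel columns grow to the right and rows downward; lengths in m; the calibration is good to about 2 mm. A picture is of the moment at which its call begins. get_calibration takes no time and is no camera call.
- ticket.hand_in(): hands the job in; it is judged then, once.
The state is a dict: "time": time; "qpos": joint angles; "qvel": joint speeds; "joint_efforts": joint torques, N m; "tool_pos": TCP position; "tool_rot": TCP orientation; "contact_force": force on the tool from outside, world axes, zero at the start; "torque": the same for the moment, N m; "opening": finger opening in m; "grip_force": force on a finger pad.
Only numpy, scipy, OpenCV 4.12 (cv2) and the standard library are available. Lean on these libraries where they do the work, as an engineer would, in place of code of your own. Each camera call takes 0.05 s, during which the arm holds its last target. There are 200 camera calls.

## Working session

There is one attempt and no reset: what is moved stays moved. The work goes in short steps, Python scripts to look and compute and a shell command to move; the robot and the scene stay as the last step left them, time stands still between calls to the robot, and variables do not carry over. Pictures are saved under pics/ and viewed, at most 10 in all, crops included, and the job is handed in when it is done.

```bash
mkdir -p pics
python3 - <<'E'
from cell import telemetry, vision
import cv2,numpy as np
for n in("scene","top"):
    p,d=vision.read_camera(n); cv2.imwrite(f"pics/{n}0.png",p[:,:,::-1]); np.savez(f"{n}0.npz",p=p,d=d)
    c=vision.get_calibration(n); R=cv2.Rodrigues(np.array(c["rvec"],float))[0]; print(n,c["camera_matrix"],-R.T@np.array(c["tvec"]).ravel())
print(telemetry.observe())
E
```

```text
scene [[476.43967113   0.         279.2274861 ]
 [  0.         476.43967113 217.09616148]
 [  0.           0.           1.        ]] [1.2858823  0.50603739 0.99561028]
top [[424.68563189   0.         278.27398778]
 [  0.         424.68563189 206.94253184]
 [  0.           0.           1.        ]] [0.462654   0.00754447 1.16819782]
{'time': 0.1, 'qpos': array([-1.28796057e+00,  3.42633345e-01,  1.52489304e+00, -2.33551688e-05,
        1.27537363e+00, -1.45968660e-01]), 'qvel': array([-5.39372233e-04, -1.93601079e-03, -3.31708297e-03, -9.74275123e-05,
        2.75882673e-04, -1.89155943e-03]), 'joint_efforts': array([ 2.22969211e-03, -4.32001770e+01, -2.44693744e+01,  7.19706248e-02,
        5.25792805e-02, -4.53397524e-05]), 'tool_pos': array([ 0.21828718, -0.47734475,  0.40413445]), 'tool_rot': array([-3.14029594e+00, -1.68060446e-04,  4.28811120e-01]), 'contact_force': array([-0.62391921, -0.52396845,  0.39084876]), 'torque': array([-0.01087487, -0.04842425,  0.0345441 ]), 'grip_force': 0.0, 'opening': 0.09185501868573648}
```

View pics/top0.png

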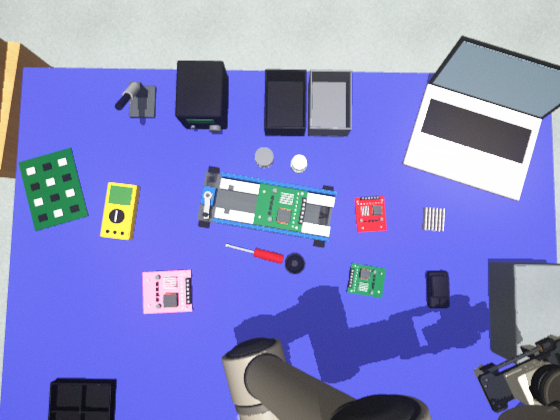

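View pics/scene0.png

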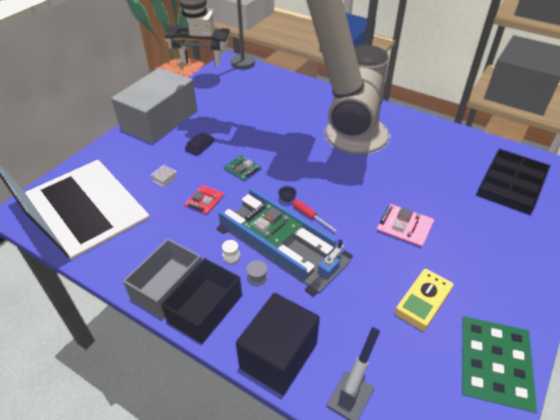

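Run:
```python
import cv2,numpy as np
for n,(a,b,c,e) in {"top":(155,255,190,350),"scene":(180,295,210,360)}.items():
    p=np.load(f"{n}0.npz")["p"][a:b,c:e,::-1]
    cv2.imwrite(f"pics/{n}_crop.png",cv2.resize(p,None,fx=5,fy=5,interpolation=cv2.INTER_CUBIC))
```

```text
(no output)
```

View pics/top_crop.png

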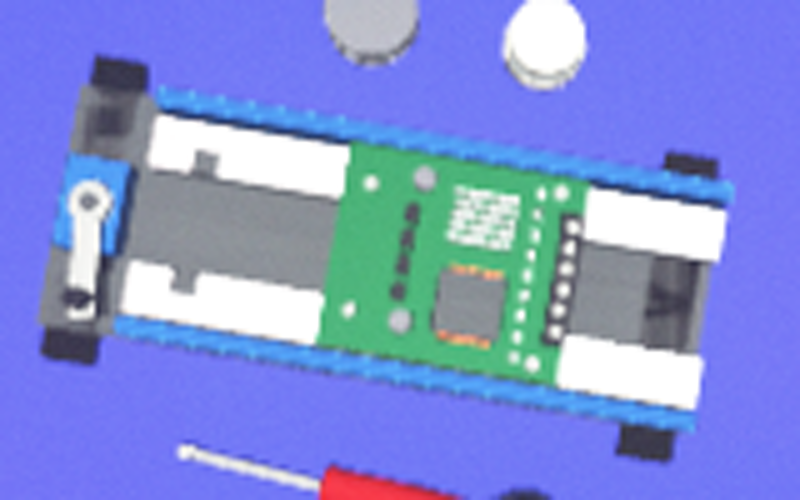

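View pics/scene_crop.png

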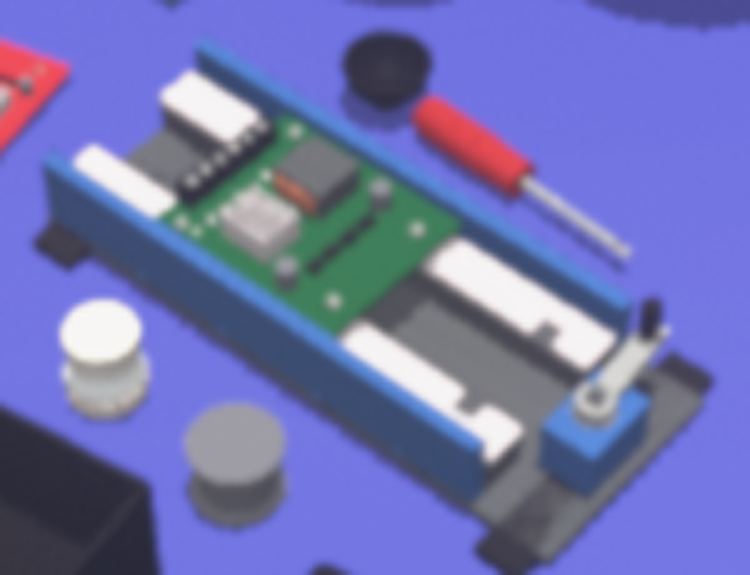

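```bash
cat > h.py <<'E'
import cv2,numpy as np
from cell import vision
def ray(n,uv,z):
    c=vision.get_calibration(n);R=cv2.Rodrigues(np.array(c["rvec"],float))[0];o=-R.T@np.array(c["tvec"],float).ravel()
    uv=np.atleast_2d(np.array(uv,float)); d=(R.T@np.linalg.inv(c["camera_matrix"])@np.c_[uv,np.ones(len(uv))].T).T
    return (o+d*((z-o[2])/d[:,2])[:,None])[:,:2]
def crop(pts,x,y): return (np.array(pts,float)+.5)/5-.5+[x,y]
def fit(H,W):
    a,b=H.mean(0),W.mean(0); U,S,V=np.linalg.svd((H-a).T@(W-b)); D=np.diag([1,np.linalg.det(U@V)]); R=(U@D@V).T
    return R,b-R@a
E
python3 - <<'E'
from h import *
H=np.array([[.14,-.053],[.14,-.027],[-.17,-.053],[-.17,-.027],[.14,.027],[.14,.053],[-.17,.027],[-.17,.053]])
W=ray("top",crop([(158,113),(147,163),(728,207),(717,262),(133,262),(120,315),(703,357),(693,410)],190,155),.035)
R,t=fit(H,W);print("yaw",np.degrees(np.arctan2(R[1,0],R[0,0])),"t",t,"\nres mm",np.round((W-H@R.T-t)*1e3,1).tolist())
np.savez("hold.npz",R=R,t=t)
f=lambda n,pts,z,o:np.round((ray(n,crop(pts,*o),z)-t)@R*1e3,1).tolist()
print("pivot",f("top",[(88,202)],.0535,(190,155)),"peg",f("top",[(77,297)],.0775,(190,155)))
print("scene pivot",f("scene",[(597,398)],.0535,(210,180)),"peg",f("scene",[(652,304)],.0775,(210,180)))
print("scene rail y27 corners",f("scene",[(478,455),(580,368)],.035,(210,180)))
print("green trail",f("top",[(588,188),(556,385)],.049,(190,155)),"front",f("top",[(350,145),(320,345)],.049,(190,155)))
print("block",f("top",[(580,215),(560,343)],.063,(190,155)))
m=np.load("top0.npz");p=m["p"];d=m["d"]
print("bystanders: driver tip, cup",ray("top",crop([(185,452),(520,500)],190,155),.02))
E
```

```text
yaw 81.36303149513466 t [0.55857799 0.0387013 ] 
res mm [[1.9, -0.4], [0.4, 0.8], [2.5, -1.2], [-1.5, 0.6], [0.2, -1.3], [-2.6, 1.0], [0.9, -0.3], [-1.7, 0.9]]
pivot [[164.9, 0.3]] peg [[157.1, 51.6]]
scene pivot [[166.3, -1.6]] peg [[161.0, 49.1]]
scene rail y27 corners [[135.0, -57.4], [139.7, 21.3]]
green trail [[-94.5, -51.5], [-94.7, 54.3]] front [[33.8, -53.2], [31.4, 54.2]]
block [[-92.1, -35.0], [-92.6, 32.8]]
bystanders: driver tip, cup [[ 0.45209129  0.15119905]
 [ 0.42938703 -0.02961519]]
```

```bash
cat >> h.py <<'E'
from scipy.spatial.transform import Rotation as Ro
from cell import telemetry
def go(hx,hy,tipz,yawoff=0):
    "shift (mm) and turn from current pose to holder (hx,hy mm), tip height mm, tool yaw = holder yaw+yawoff"
    k=np.load("hold.npz");R,t=k["R"],k["t"];s=telemetry.observe();T=Ro.from_euler("xyz",s["tool_rot"])
    g=np.r_[R@[hx/1e3,hy/1e3]+t,tipz/1e3+.178]
    y=np.arctan2(R[1,0],R[0,0])+yawoff
    return np.round(T.inv().apply(g-s["tool_pos"])*1e3,1),"turn",round(-((y-s["tool_rot"][2]+np.pi)%(2*np.pi)-np.pi),3),"target",g.round(4)
def where():
    k=np.load("hold.npz");R,t=k["R"],k["t"];s=telemetry.observe()
    return "t",round(s["time"],2),"hold",((s["tool_pos"][:2]-t)@R*1e3).round(1),"tip",round(s["tool_pos"][2]*1e3-178,1),"rot",s["tool_rot"].round(3),"F_hold",(s["contact_force"][:2]@R).round(1),s["contact_force"][2].round(1),"open",round(s["opening"]*1e3,1)
E
python3 - <<'E'
from h import *
d=np.load("top0.npz")["d"]; print("box depth",d[300,520],d[270,495],"->h",1.168-d[300,520]); print(ray("top",[(490,265),(490,355)],.15))
print(where()); print(go(-134,0,150))
E
```

```text
box depth 1.0240171 1.1206467 ->h 0.14398289
[[ 0.41637777 -0.49190348]
 [ 0.20784474 -0.4868337 ]]
('t', 0.1, 'hold', array([-561.3,  258.9]), 'tip', np.float64(226.1), 'rot', array([-3.14 , -0.   ,  0.429]), 'F_hold', array([-0.6,  0.5]), np.float64(0.4), 'open', 91.9)
(array([ 450.6, -215.6,   76.5]), 'turn', np.float64(-0.991), 'target', array([ 0.5385, -0.0938,  0.328 ]))
```

```bash
python3 -m crank '[[-0.45,30,-14,0,-0.08],[-0.45,60,-28,0,-0.16],[-0.45,90,-42,0,-0.24],[-0.45,125,-60,0,-0.33],[-0.45,160,-76,0,-0.42],[-0.45,195,-93,0,-0.5],[-0.45,230,-110,0,-0.58],[-0.45,265,-127,0,-0.66],[-0.45,300,-144,10,-0.74],[-0.45,335,-160,20,-0.82],[-0.45,370,-177,30,-0.9],[-0.45,400,-192,40,-0.98]]'; python3 -c "
from h import *
print(where(),go(-134,0,120))"
```

```text
time: 1.1
tool_pos: [0.5033, -0.1344, 0.364]
tool_rot: [-3.141, -0.0, 1.413]
contact_force: [-0.0, -1.0, 0.7]
opening: 0.0257
grip_force: 0.0
('t', 1.1, 'hold', array([-179.4,   28.6]), 'tip', np.float64(186.0), 'rot', array([-3.141, -0.   ,  1.413]), 'F_hold', array([-1. , -0.1]), np.float64(0.7), 'open', 25.7) (array([45.6, 28.3, 66. ]), 'turn', np.float64(-0.007), 'target', array([ 0.5385, -0.0938,  0.298 ]))
```

```bash
python3 -m crank '[[-0.45,20,14,20,-0.007],[-0.45,45.6,28.3,40,-0.007],[-0.45,45.6,28.3,66,-0.007],[-0.45,45.6,28.3,100,-0.007],[-0.45,45.6,28.3,130,-0.007],[-0.45,45.6,28.3,142,-0.007],[-0.45,45.6,28.3,142,-0.007],[-0.45,45.6,28.3,142,-0.007]]'
python3 - <<'E'
from h import *
print(where())
p,d=vision.read_camera("scene");cv2.imwrite("pics/s1.png",cv2.resize(p[160:300,200:360,::-1],None,fx=4,fy=4,interpolation=cv2.INTER_CUBIC))
E
```

```text
time: 1.77
tool_pos: [0.5375, -0.0961, 0.2222]
tool_rot: [-3.14, -0.0, 1.416]
contact_force: [-0.7, -0.7, 1.1]
opening: 0.0248
grip_force: 0.0
('t', 1.77, 'hold', array([-136.4,    0.6]), 'tip', np.float64(44.2), 'rot', array([-3.14 , -0.   ,  1.416]), 'F_hold', array([-0.8,  0.6]), np.float64(1.1), 'open', 24.8)
```

View pics/s1.png

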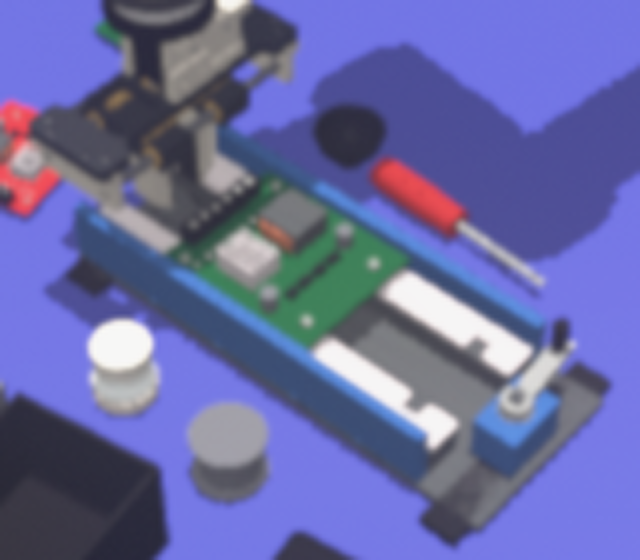

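```bash
python3 -m crank '[[-0.45,8,0.6,1,-0.003],[-0.45,16,0.6,2,-0.003],[-0.45,22,0.6,2,-0.003],[-0.45,26,0.6,2,-0.003],[-0.45,29,0.6,2,-0.003],[-0.45,32,0.6,2,-0.003],[-0.45,35,0.6,2,-0.003],[-0.45,38,0.6,2,-0.003],[-0.45,41,0.6,2,-0.003],[-0.45,44,0.6,2,-0.003],[-0.45,48,0.6,2,-0.003],[-0.45,52,0.6,2,-0.003]]'; python3 -c "
from h import *
print(where())"
```

```text
time: 2.82
tool_pos: [0.5464, -0.0454, 0.2211]
tool_rot: [3.141, 0.001, 1.419]
contact_force: [-1.6, -5.0, 3.0]
opening: 0.0253
grip_force: 2.9
('t', 2.82, 'hold', array([-85. ,  -0.6]), 'tip', np.float64(43.1), 'rot', array([3.141e+00, 1.000e-03, 1.419e+00]), 'F_hold', array([-5.2,  0.8]), np.float64(3.0), 'open', 25.3)
```

```bash
python3 -m crank '[[-0.45,4,0,0,0],[-0.45,8,0,0,0],[-0.45,12,0,0,0],[-0.45,16,0,0,0],[-0.45,20,0,0,0],[-0.45,24,0,0,0],[-0.45,28,0,0,0],[-0.45,32,0,0,0],[-0.45,36,0,0,0],[-0.45,40,0,0,0],[-0.45,43,0,0,0],[-0.45,45,0,0,0]]'; python3 -c "
from h import *
print(where())"
python3 -m crank '[[-0.45,2,0,0,0],[-0.45,4,0,0,0],[-0.45,6,0,0,0],[-0.45,8,0,0,0],[-0.45,10,0,0,0],[-0.45,12,0,0,0],[-0.45,14,0,0,0]]'
python3 - <<'E'
from h import *
print(where())
p,d=vision.read_camera("scene");cv2.imwrite("pics/s2.png",cv2.resize(p[160:300,200:360,::-1],None,fx=4,fy=4,interpolation=cv2.INTER_CUBIC))
E
```

```text
time: 3.82
tool_pos: [0.5532, -0.0007, 0.2211]
tool_rot: [3.141, 0.001, 1.419]
contact_force: [-0.6, -5.9, 2.7]
opening: 0.0257
grip_force: 2.7
('t', 3.82, 'hold', array([-39.8,  -0.6]), 'tip', np.float64(43.1), 'rot', array([3.141e+00, 1.000e-03, 1.419e+00]), 'F_hold', array([-5.9, -0.3]), np.float64(2.7), 'open', 25.7)
time: 4.4
tool_pos: [0.5553, 0.0129, 0.2211]
tool_rot: [3.141, 0.001, 1.419]
contact_force: [-0.9, -5.8, 3.2]
opening: 0.0252
grip_force: 2.8
('t', 4.4, 'hold', array([-26. ,  -0.6]), 'tip', np.float64(43.1), 'rot', array([3.141e+00, 1.000e-03, 1.419e+00]), 'F_hold', array([-5.9, -0. ]), np.float64(3.2), 'open', 25.2)
```

View pics/s2.png

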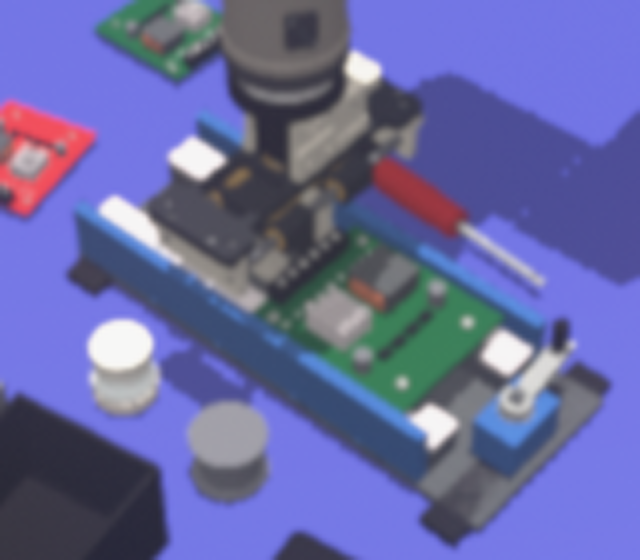

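The board is on its rails and straight, with its front edge about 12 mm short of home; the push is steady at about 5 N.

```bash
c='from h import *
print(where())'
python3 -m crank '[[-0.45,1.5,0,0,0],[-0.45,3,0,0,0],[-0.45,4.5,0,0,0],[-0.45,6,0,0,0]]'>/dev/null; python3 -c "$c"
python3 -m crank '[[-0.45,1,0,0,0],[-0.45,2,0,0,0]]'>/dev/null; python3 -c "$c"
python3 -m crank '[[-0.45,1,0,0,0],[-0.45,2,0,0,0]]'>/dev/null; python3 -c "$c"
```

```text
('t', 4.78, 'hold', array([-19.1,  -0.2]), 'tip', np.float64(42.5), 'rot', array([-3.141, -0.   ,  1.419]), 'F_hold', array([-3.8,  0.4]), np.float64(0.1), 'open', 25.5)
('t', 4.95, 'hold', array([-17.4,  -0.3]), 'tip', np.float64(42.6), 'rot', array([-3.141,  0.   ,  1.419]), 'F_hold', array([-3.6, -0.8]), np.float64(0.5), 'open', 25.2)
('t', 5.12, 'hold', array([-15.5,  -0.3]), 'tip', np.float64(42.6), 'rot', array([-3.141,  0.   ,  1.419]), 'F_hold', array([-2.9,  0.9]), np.float64(-0.4), 'open', 25.4)
```

```bash
c='from h import *
print(where())'
python3 -m crank '[[-0.45,0.7,0,0,0],[-0.45,1,0,0,0]]'>/dev/null; python3 -c "$c"
python3 -m crank '[[-0.45,0.7,0,0,0],[-0.45,1,0,0,0]]'>/dev/null
python3 - <<'E'
from h import *
print(where())
p,d=vision.read_camera("scene");cv2.imwrite("pics/s3.png",cv2.resize(p[200:290,240:360,::-1],None,fx=5,fy=5,interpolation=cv2.INTER_CUBIC))
# depth-derived plate height in green pixels
c=vision.get_calibration("scene");R=cv2.Rodrigues(np.array(c["rvec"],float))[0];o=-R.T@np.array(c["tvec"],float).ravel()
k=np.load("hold.npz")
def pts(p,d):
    m=(p[...,1]>p[...,0]*1.4)&(p[...,1]>p[...,2]*1.2)&(d>0);v,u=np.nonzero(m)
    q=np.linalg.inv(c["camera_matrix"])@np.c_[u,v,np.ones(len(u))].T*d[v,u];w=(R.T@q).T+o
    h=(w[:,:2]-k["t"])@k["R"]*1e3; return h,w[:,2]*1e3
for p,d in[(p,d),tuple(np.load("scene0.npz")[x] for x in "pd")]:
    h,z=pts(p,d);s=(abs(h[:,1])<50)&(abs(h[:,0])<135);print(s.sum(),"plate z",np.percentile(z[s],[25,50,75]).round(1),"front x",np.percentile(h[s,0],[1,99]).round(1))
E
```

```text
('t', 5.28, 'hold', array([-14.4,  -0.3]), 'tip', np.float64(42.6), 'rot', array([-3.141,  0.   ,  1.419]), 'F_hold', array([-2.3, -0.5]), np.float64(-1.0), 'open', 25.1)
('t', 5.45, 'hold', array([-13.4,  -0.3]), 'tip', np.float64(42.6), 'rot', array([-3.141,  0.   ,  1.419]), 'F_hold', array([-1.8,  0.7]), np.float64(-1.0), 'open', 25.3)
568 plate z [39.5 40.7 42. ] front x [ 14.1 127.4]
609 plate z [45.4 46.6 47.8] front x [-88.2  34.7]
```

View pics/s3.png

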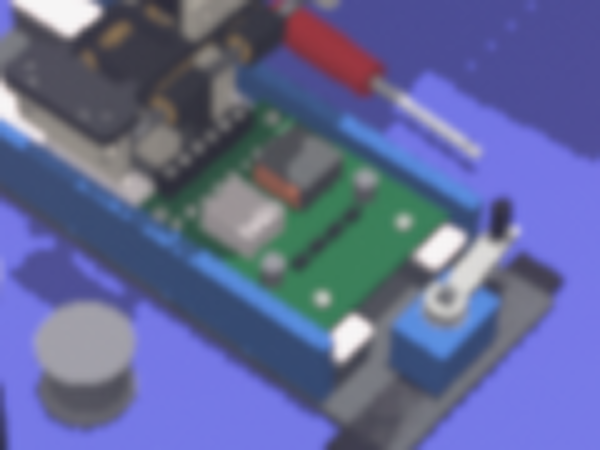

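Plate height fell by 5.9 mm, and the board lies between the notches, so it is home. Next I back off and go to the clip.

```bash
python3 -m crank '[[-0.45,-10,0,0,0],[-0.45,-20,0,-5,0],[-0.7,-25,0,-40,0],[-1,-25,0,-80,0],[-1,-25,0,-90,0],[-1,-25,0,-90,0]]'
python3 - <<'E'
from h import *
print(where(),go(189,55,135,.12))
p,d=vision.read_camera("scene");
c=vision.get_calibration("scene");R=cv2.Rodrigues(np.array(c["rvec"],float))[0];o=-R.T@np.array(c["tvec"],float).ravel()
k=np.load("hold.npz")
for p,d in[(p,d),tuple(np.load("scene0.npz")[x] for x in "pd")]:
    m=(p[...,1]>p[...,0]*1.4)&(p[...,1]>p[...,2]*1.2)&(d>0);v,u=np.nonzero(m)
    q=np.linalg.inv(c["camera_matrix"])@np.c_[u,v,np.ones(len(u))].T*d[v,u];w=(R.T@q).T+o
    h=(w[:,:2]-k["t"])@k["R"]*1e3;z=w[:,2]*1e3
    s=(abs(h[:,1])<50)&(abs(h[:,0])<135);A=np.c_[h[s],np.ones(s.sum())];r=np.linalg.lstsq(A,z[s],rcond=None)[0]
    print("x range",np.percentile(h[s,0],[1,99]).round(1),"z median",np.median(z[s]).round(1),"tilt",r[:2].round(4))
E
```

```text
time: 6.0
tool_pos: [0.5539, -0.0003, 0.3149]
tool_rot: [3.133, -0.0, 1.418]
contact_force: [0.2, 0.3, 0.2]
opening: 0.0037
grip_force: 0.0
('t', 6.0, 'hold', array([-39.3,  -1.3]), 'tip', np.float64(136.9), 'rot', array([ 3.133, -0.   ,  1.418]), 'F_hold', array([ 0.3, -0.2]), np.float64(0.2), 'open', 3.7) (array([228.1, -56.8,   1.5]), 'turn', np.float64(-0.122), 'target', array([0.5326, 0.2338, 0.313 ]))
x range [  8.6 127.3] z median 40.8 tilt [0.001  0.0014]
x range [-88.2  34.7] z median 46.6 tilt [-0.002   0.0019]
```

```bash
python3 -m crank '[[-1,25,-6,0,-0.03],[-1,60,-15,0,-0.06],[-1,95,-24,0,-0.09],[-1,130,-33,0,-0.12],[-1,165,-42,0,-0.12],[-1,200,-50,0,-0.12],[-1,228,-57,0,-0.12],[-1,228,-57,20,-0.12],[-1,228,-57,45,-0.12],[-1,228,-57,65,-0.12],[-1,228,-57,73,-0.12],[-1,228,-57,73,-0.12]]'
python3 - <<'E'
from h import *
print(where())
for a in (.12,): 
  for gap in (16,):
    print(go(165-52*np.sin(a)+gap*np.cos(a),52*np.cos(a)+gap*np.sin(a),62,a))
for n,o in(("scene",(200,200,330,290)),("top",(190,155,300,255))):
    p,d=vision.read_camera(n);cv2.imwrite(f"pics/{n}4.png",cv2.resize(p[o[1]:o[3],o[0]:o[2],::-1],None,fx=5,fy=5,interpolation=cv2.INTER_CUBIC))
a=cv2.imread("pics/scene4.png");b=cv2.imread("pics/top4.png")
a=cv2.resize(a,(400,277));b=cv2.resize(b,(400,364));cv2.imwrite("pics/both4.png",np.vstack([a,b])[:600])
E
```

```text
time: 7.05
tool_pos: [0.5303, 0.2341, 0.2345]
tool_rot: [-3.135, 0.002, 1.539]
contact_force: [0.5, 0.3, 0.8]
opening: 0.0003
grip_force: 0.0
('t', 7.05, 'hold', array([188.9,  57.3]), 'tip', np.float64(56.5), 'rot', array([-3.135e+00,  2.000e-03,  1.539e+00]), 'F_hold', array([ 0.3, -0.5]), np.float64(0.8), 'open', 0.3)
(array([-14.6,   2. ,  -5.5]), 'turn', np.float64(-0.001), 'target', array([0.5319, 0.2194, 0.24  ]))
```

View pics/both4.png

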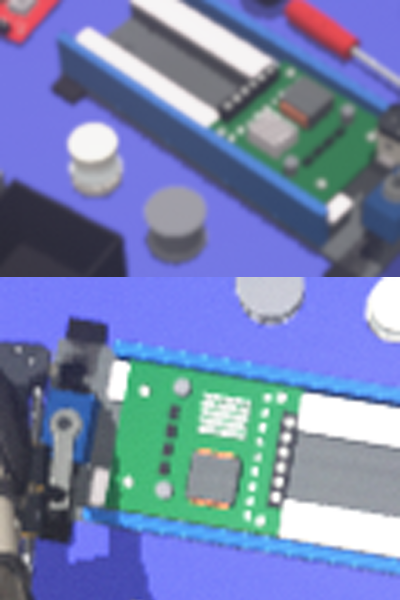

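The clip is still at its start angle, with the closed fingers behind the peg on its +x side. The board lies level at home. Now I work out the arc.

Run:
```python
from h import *
print(where())
for a in np.r_[.12,np.arange(.2,1.65,.1)]:
    g=15.5;print(round(a,2),*go(165-52*np.sin(a)+g*np.cos(a),52*np.cos(a)+g*np.sin(a),61,a)[:3])
```

```text
('t', 7.15, 'hold', array([189.4,  56.1]), 'tip', np.float64(59.6), 'rot', array([-3.141,  0.   ,  1.538]), 'F_hold', array([ 0.2, -0.7]), np.float64(0.6), 'open', 0.5)
0.12 [-15.4   0.8  -1.4] turn -0.002
0.2 [-19.6  -0.2  -1.4] turn -0.082
0.3 [-25.   -1.1  -1.4] turn -0.182
0.4 [-30.4  -1.4  -1.4] turn -0.282
0.5 [-35.8  -1.2  -1.4] turn -0.382
0.6 [-41.2  -0.4  -1.4] turn -0.482
0.7 [-46.5   0.9  -1.4] turn -0.582
0.8 [-51.6   2.7  -1.4] turn -0.682
0.9 [-56.5   5.   -1.4] turn -0.782
1.0 [-61.1   7.8  -1.4] turn -0.882
1.1 [-65.5  11.1  -1.4] turn -0.982
1.2 [-69.5  14.7  -1.4] turn -1.082
1.3 [-73.1  18.8  -1.4] turn -1.182
1.4 [-76.3  23.2  -1.4] turn -1.282
1.5 [-79.   27.9  -1.4] turn -1.382
1.6 [-81.3  32.8  -1.4] turn -1.482
```

```bash
python3 -m crank '[[-1,-10,0.5,-1.4,0],[-1,-15.4,0.8,-1.4,0],[-1,-19.6,-0.2,-1.4,-0.08],[-1,-25,-1.1,-1.4,-0.18],[-1,-30.4,-1.4,-1.4,-0.28],[-1,-35.8,-1.2,-1.4,-0.38],[-1,-41.2,-0.4,-1.4,-0.48],[-1,-46.5,0.9,-1.4,-0.58],[-1,-51.6,2.7,-1.4,-0.68],[-1,-56.5,5,-1.4,-0.78],[-1,-61.1,7.8,-1.4,-0.88],[-1,-65.5,11.1,-1.4,-0.98]]'
python3 - <<'E'
from h import *
print(where())
for a in np.arange(1.1,1.75,.1):
    g=15.5;print(round(a,2),*go(165-52*np.sin(a)+g*np.cos(a),52*np.cos(a)+g*np.sin(a),61,a)[:3])
E
```

```text
time: 8.15
tool_pos: [0.5405, 0.1679, 0.2404]
tool_rot: [3.14, 0.001, 2.523]
contact_force: [-0.5, 2.0, 0.0]
opening: 0.0004
grip_force: 0.7
('t', 8.15, 'hold', array([125.1,  37.2]), 'tip', np.float64(62.4), 'rot', array([3.140e+00, 1.000e-03, 2.523e+00]), 'F_hold', array([1.9, 0.8]), np.float64(0.0), 'open', 0.4)
1.1 [0.4 0.5 1.4] turn 0.003
1.2 [-4.8 -0.8  1.4] turn -0.097
1.3 [-10.2  -1.6   1.4] turn -0.197
1.4 [-15.6  -1.8   1.4] turn -0.297
1.5 [-21.   -1.5   1.4] turn -0.397
1.6 [-26.4  -0.7   1.4] turn -0.497
1.7 [-31.6   0.7   1.4] turn -0.597
```

Contact force is about 2 N, so the clip is being pushed round. I continue to the stop, watching the force.

```bash
c='from h import *
print(where())'
python3 -m crank '[[-1,-4.8,-0.8,0,-0.1],[-1,-10.2,-1.6,0,-0.2],[-1,-15.6,-1.8,0,-0.3],[-1,-18.3,-1.6,0,-0.35],[-1,-21,-1.5,0,-0.4],[-1,-23.5,-1.1,0,-0.45],[-1,-25,-0.9,0,-0.48],[-1,-26.4,-0.7,0,-0.5],[-1,-26.4,-0.7,0,-0.5]]' >/dev/null; python3 -c "$c"
python3 -m crank '[[-1,-1,0,0,0],[-1,-1,0,0,0]]' >/dev/null; python3 -c "$c"
python3 -m crank '[[-1,-1,0,0,0],[-1,-1,0,0,0]]' >/dev/null; python3 -c "$c"
```

```text
('t', 8.9, 'hold', array([112.5,  14.3]), 'tip', np.float64(61.9), 'rot', array([-3.141,  0.   ,  3.019]), 'F_hold', array([-1.4,  2. ]), np.float64(1.0), 'open', 0.3)
('t', 9.07, 'hold', array([112.8,  13.8]), 'tip', np.float64(61.5), 'rot', array([-3.141e+00, -1.000e-03,  3.018e+00]), 'F_hold', array([-3.2,  4.2]), np.float64(3.7), 'open', 0.3)
('t', 9.23, 'hold', array([112.9,  13.3]), 'tip', np.float64(61.3), 'rot', array([-3.140e+00, -3.000e-03,  3.018e+00]), 'F_hold', array([-4.8,  6.8]), np.float64(5.8), 'open', 0.5)
```

```bash
c='from h import *
print(where())'
python3 -m crank '[[-1,-1,0,0,0],[-1,-2,0,0,0],[-1,-2,0,0,0]]' >/dev/null; python3 -c "$c"
python3 -m crank '[[-1,5,0,0,0],[-1,15,0,-10,0],[-1,25,0,-40,0],[-1,25,0,-80,0],[-1,25,0,-120,0],[-1,25,0,-120,0]]'; python3 -c "$c"
```

```text
('t', 9.48, 'hold', array([112.9,  12.3]), 'tip', np.float64(61.2), 'rot', array([-3.14 , -0.007,  3.018]), 'F_hold', array([-4.8, 11.1]), np.float64(8.6), 'open', 0.3)
time: 9.98
tool_pos: [0.5419, 0.1559, 0.3676]
tool_rot: [3.137, 0.015, 3.019]
contact_force: [1.5, 0.0, 0.5]
opening: 0.0005
grip_force: 0.0
('t', 9.98, 'hold', array([113.4,  34. ]), 'tip', np.float64(189.6), 'rot', array([3.137, 0.015, 3.019]), 'F_hold', array([ 0.3, -1.4]), np.float64(0.5), 'open', 0.5)
```

```bash
python3 -m crank '[[-1,10,30,-10,0],[-1,20,60,-20,0],[-1,30,90,-30,0],[-1,40,120,-40,0],[-1,50,150,-50,0],[-1,50,150,-50,0],[-1,50,150,-50,0]]' | head -3
python3 - <<'E'
from h import *
p,d=vision.read_camera("top");cv2.imwrite("pics/t5.png",cv2.resize(p[155:275,190:350,::-1],None,fx=5,fy=5,interpolation=cv2.INTER_CUBIC))
p,d=vision.read_camera("scene");cv2.imwrite("pics/s5.png",cv2.resize(p[180:295,210:360,::-1],None,fx=5,fy=5,interpolation=cv2.INTER_CUBIC))
E
```

```text
time: 10.57
tool_pos: [0.5088, 0.312, 0.4095]
tool_rot: [3.14, 0.002, 3.021]
```

View pics/t5.png

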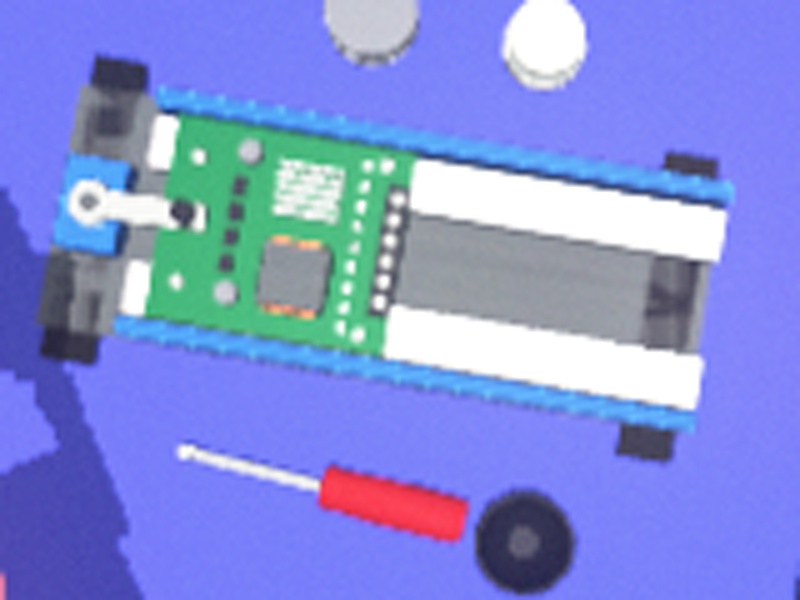

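View pics/s5.png

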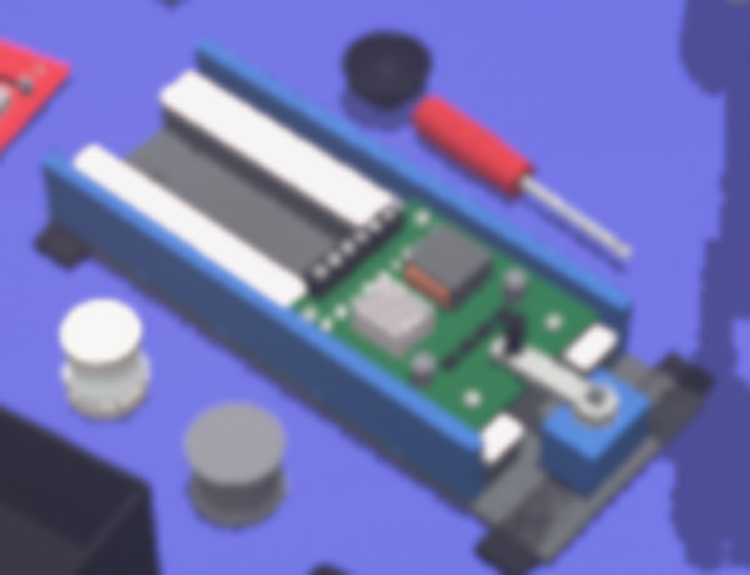

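The clip lies along holder -x over the board's front edge (top crop: pivot at (88,202), peg at (183,212)). That puts it at its stop, about 1.6 rad. The board is home, the bystanders have not moved and the arm is clear.

```bash
python3 -c "
from cell import ticket
print(ticket.hand_in())"
```

```text
the job is handed in; nothing more can be done
None
```

I pushed the board home into its notches (the plate dropped about 5.9 mm and lies level), swung the clip to its stop over the board's front edge, moved the arm clear, and handed the job in at about 11 s on the robot's clock.

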